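# Pin the tin divider on the food bank shelf

### The arm

A 7-joint arm with a two-finger parallel gripper is mounted at the origin on the work surface. World frame = base frame: x ahead of the robot, y to its left, z up, the work surface at z = 0. Lengths are in m, angles in rad, forces in N, time in s.
With the tool pointing down it reaches from about 0.425 to 0.95 m from the base axis. Payload 4.7 kg.
Tool frame: the origin (TCP) lies between the finger pads; the fingertips stand 25 mm ahead of it and the grasp point (between the pads) lies 6 mm ahead of it; z points along the fingers, y is the line along which they close (so a half turn about z gives the same grasp; the last joint's range is limited). The gripper opens to 85 mm and grips with 20 to 120 N. Pads are 22 mm wide; open, the fingers measure 114 mm over their backs; the gripper's body (76 mm by 85 mm) begins 54 mm behind the grasp point. The pads swing forward as they close: fully open they stand 13 mm farther back than shut.
Start: joints at [1.111, 0.469, -0.049, 1.532, 0.024, 1.141, -0.082], TCP at [0.282, -0.613, 0.256] pointing down, gripper open.
Joint ranges: [-2.59, 2.59], [-0.33, 1.99], [-1.39, 1.29], [0.1, 2.45], [-1.04, 4.18], [0.21, 1.99], [-2.66, 2.66]. Speed limits (rad/s): [2.57, 2.57, 3.14, 3.14, 3.14, 3.14, 3.14].

### API

Orientations are given as a 3x3 rotation matrix whose columns are the frame's x, y, z axes.
In Python, from rig import * gives the robot as it stands. Calls block until the motion is done:
- movep(position, orientation): joint-space move of the TCP to a pose.
- move_l(position, attitude=None, feed=0.15, until_force=None): straight line of the TCP; attitude=None keeps the orientation; feed is the mean speed in m/s. With until_force (N) it stops when the force on the tool has changed by that much, and returns True; else False.
- move_joints(angles): joint-space move.
- command_gripper(opening, newtons=None): finger opening in m; newtons is the grip in N (None keeps the last); returns when the fingers have stopped.
- sleep(seconds).
- inverse_kinematics(position, orientation): joint angles nearest the present ones, or None.
- sense(): the state.
- camera(name): name is "side" or "top"; returns (picture, depth): 400x640x3 uint8, red, green, blue; 400x640 float32, m along the optical axis (not along the pixel's ray), 0 where there is no reading.
- camera_params(name): a dict with "K" (3x3 intrinsics, pixels), "position" and "rotation" of the camera in the world. Camera axes: x right, y down, z forward; pixel columns grow to the right and rows downward; lengths in m; the calibration is good to about 2 mm. A picture is of the moment at which its call begins. camera_params takes no time and is no camera call.
A pose or a line that the arm cannot do raises Unreachable and nothing moves.
- finish_job(): hands the job in; it is judged then, once.
The state is a dict: "time_s": time; "joint_pos": joint angles; "qd": joint speeds; "joint_efforts": joint torques, N m; "position": TCP position; "tcp_rot": TCP orientation; "wrist_force": force on the tool from outside, world axes, zero at the start; "ft_torque": the same for the moment, N m; "finger_gap": finger opening in m; "gripper_force": force on a finger pad.
Only numpy, scipy, OpenCV 4.12 (cv2) and the standard library are available. Lean on these libraries where they do the work, as an engineer would, in place of code of your own. Each camera call takes 0.05 s, during which the arm holds its last target. There are 200 camera calls.

### The job

The blue divider on the stock shelf is loose: slide it towards the two red tins and lock it with the red-headed locating pin from the wooden block, so that the tins get a lane that takes one row but is too narrow for two rows side by side. With the pin in the divider's boss, rest its tip lightly on the punched strip hidden inside the rail, feel along until it drops into a hole, then press the pin home until its collar lies on the boss, and let go. Keep the push and the side load on the pin light, no more than about 20 N (the strip is thin plastic), and leave the tins, the jar and the carton standing where they are.

Things in the scene. Friction and masses are not known exactly. Their poses are not given: they have to be found in the camera images.
- shelf: White steel stock shelf fixed to the bench, 460 wide (y) and 300 deep (x); origin on the bench under the middle of its deck; x points from its open front to its back, y to its left end (the tins' end), z up. Deck top at z = 50. Left end panel: inner face at y = 218, 115 high, x from -100 to 150.
- rail_mid (a point): Mid-length of the top of the hollow aluminium rail along the shelf's front (40 wide, top 54 above the bench); axes are the shelf's. A slot 14 wide runs along its top. A black punched strip is fixed inside, top face 14 below this point, 8 thick, holes of 11 every 50 along the slot's middle line. Where the row starts is not known: only that 50 of travel meets a hole. Empty for 24 below the strip.
- divider (a joint): How far the blue plastic divider has been slid along the rail towards the tins (the shelf's +y), in m, 0 to 0.160. Clear lane from the left end panel to the divider's fence = 0.240 m minus this value. About 2 N slides it; it stays where it is left. It is a saddle block on the rail, 46 (x) by 40 (y), 30 high, with an upright hole (the boss), and a fence behind it over the deck.
- boss_mouth (a point): Centre of the boss's mouth on the saddle's flat top, 84.5 above the bench; moves with the divider, axes are the shelf's. The hole, 11 wide, goes straight down 30 to the rail's slot; mouth countersunk 17 wide, 4 deep. A sprung ball 17 down grips the pin: it does not fall by itself, 4 to 8 N pushes it along. The strip's top face is 44.5 below this point.
- divider_fence (a point): Top front corner of the divider's fence, 75 behind (+x of) the boss's axis and 65 above the deck. The fence is 4 thick, starts 35 behind the boss's axis (up to 92 above the bench there), is 115 above the bench from 75 back on, and runs to the shelf's back. A rib 10 thick, no higher than the saddle, joins it to the saddle.
- pin: Locating pin, upright in the wooden block's middle hole. Origin at the centre of its tip, z up along it. Steel shank 10 in diameter, 62 long, the last 2 tapered to 7 at the tip; above it the red collar and grip (see pin_grip). 60 to 110 g. Home in a strip hole, its tip is 62 below the boss mouth, collar on the boss; on the strip between holes the collar stands 17.5 above the boss.
- pin_grip (a point): Centre of the pin's red square grip, 20 by 20 with sides along the pin's x and y, 34 tall, 83 above the tip; its top is 100 above the tip. Below it a red collar 24 in diameter, 4 thick, underside 62 above the tip.
- pin_block: Wooden block fixed to the bench, 60 (x) by 130 (y), 66 high, with three upright through holes of 13 on its y axis; origin under its middle. The pin's collar rests on the top face, its shank hangs in the middle hole.
- tin_front: Red food tin standing in the lane by the left end panel, 73 in diameter, 108 high, origin under its middle.
- tin_back: Red food tin like the first, standing behind it in the same row.
- jar: Jar with a green label and brass lid standing on the right half of the shelf, 72 in diameter, 130 high, origin under its middle.
- carton: Yellow and brown carton standing on the right half of the shelf behind the jar, 60 by 120, 150 high, origin under its middle.

How it is judged:
At the end, for the whole second after the job is handed in: Pin released, at rest and upright (4 degrees) in the divider's boss, within 4 mm of its middle, collar within 3 mm of the boss top; lane under 146 mm wide (divider over 0.094); tins, jar and carton upright, within 12 mm of their start (z of pin in the frame of boss_mouth below -0.059 m and horizontal distance between pin and boss_mouth below 0.004 m and angle between pin's own z axis and vertical below 0.07 rad and value of joint divider above 0.094 m and linear speed of pin below 0.01 m/s and distance of each of tin_front, tin_back, jar, carton from where it was at the start of the episode below 0.012 m and angle between each of tin_front, tin_back, jar, carton's own z axis and vertical below 0.1 rad); the robot touches nothing.
It fails at once if the pin is pressed too hard: the forces on it from the rail, the strip, the divider and its sprung ball (whose grip alone adds 8 to 10 N) come to more than 40 N in all (contact force between pin and shelf above 40 N).
It fails at once if the front red tin is knocked more than 12 mm away or tipped (distance of tin_front from where it was at the start of the episode above 0.012 m or angle between tin_front's own z axis and vertical above 0.2 rad).
It fails at once if the back red tin is knocked more than 12 mm away or tipped (distance of tin_back from where it was at the start of the episode above 0.012 m or angle between tin_back's own z axis and vertical above 0.2 rad).
It fails at once if the jar is knocked more than 12 mm away or tipped (distance of jar from where it was at the start of the episode above 0.012 m or angle between jar's own z axis and vertical above 0.2 rad).
It fails at once if the carton is knocked more than 12 mm away or tipped (distance of carton from where it was at the start of the episode above 0.012 m or angle between carton's own z axis and vertical above 0.2 rad).
It also fails if it takes over 72 s, if anything falls off the work surface, if the arm or the gripper's body presses on something with over 40 N, if the wrist force passes 120 N, or if a joint passes its speed limit or range.

## Working session

There is one attempt and no reset: what is moved stays moved. The work goes in short steps, each a Python script; the robot and the scene stay as the last script left them, time stands still between calls to the robot, and variables do not carry over. Pictures are saved under pics/ and viewed, at most 10 in all, crops included, and the job is handed in when it is done.

```bash
mkdir -p pics
cat > h.py <<'E'
from rig import *
import numpy as np, cv2
def snap(n,f=None):
    im,d=camera(n)
    if f: cv2.imwrite('pics/'+f,im[:,:,::-1])
    return im,d
def cloud(n,d):
    P=camera_params(n);K=P['K'];v,u=np.indices(d.shape)
    c=np.stack([(u-K[0][2])/K[0][0]*d,(v-K[1][2])/K[1][1]*d,d],-1)
    return c@np.array(P['rotation']).T+np.array(P['position'])
def ray(n,u,v):
    P=camera_params(n);r=np.array(P['rotation'])@np.linalg.inv(P['K'])@[u,v,1]
    return np.array(P['position']),r/np.linalg.norm(r)
def onplane(n,u,v,z):
    o,r=ray(n,u,v);return o+r*(z-o[2])/r[2]
E
python3 - <<'E'
from h import *
for n in('side','top'):
    im,d=snap(n,n+'0.png'); P=camera_params(n)
    print(n,P['position'],np.round(P['rotation'],3).tolist(),P['K'][0][0],(d>0).mean())
    np.savez('pics/'+n+'0.npz',im=im,d=d)
s=sense();print(s['time_s'],s['position'],np.round(s['tcp_rot'],3).tolist(),s['finger_gap'])
E
```

```text
side [ 0.11113232 -0.39301934  0.57667039] [[0.573, -0.508, 0.643], [-0.819, -0.362, 0.444], [0.007, -0.781, -0.624]] 382.3300648254863 0.9960625
top [ 0.56280577 -0.0131511   0.96850869] [[-0.011, -0.996, 0.083], [-0.999, 0.008, -0.032], [0.032, -0.083, -0.996]] 428.65099156743173 0.9958203125
0.1 [ 0.28168779 -0.61289774  0.25536972] [[0.909, 0.418, -0.001], [0.418, -0.909, 0.002], [-0.0, -0.002, -1.0]] 0.08556882101103144
```

View pics/side0.png

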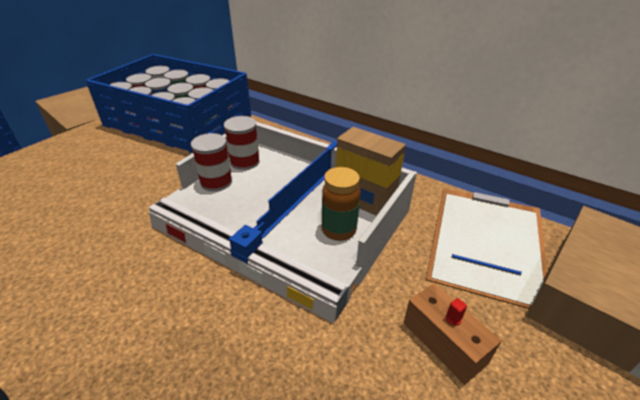

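View pics/top0.png

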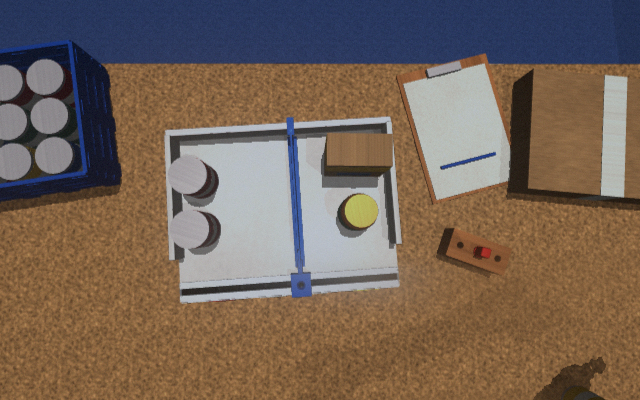

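The side view shows the rail along the shelf front, with the saddle at about (245,240) and the pin at (456,312). In the top view the boss is at (301,285), the pin at (484,252), the tins at (190,175)/(195,228), and the jar and carton are to the right. Next I'll measure these.

```bash
cat > meas.py <<'E'
from h import *
def tri(a,b):
    (o1,r1),(o2,r2)=a,b
    t=np.linalg.lstsq(np.c_[r1,-r2],o2-o1,rcond=None)[0]
    p,q=o1+r1*t[0],o2+r2*t[1]; return (p+q)/2,np.linalg.norm(p-q)
def masks(n,im,d):
    h=cv2.cvtColor(im,cv2.COLOR_RGB2HSV); C=cloud(n,d)
    red=((h[...,0]<8)|(h[...,0]>172))&(h[...,1]>170)&(h[...,2]>70)
    blue=(h[...,0]>100)&(h[...,0]<125)&(h[...,1]>120)&(h[...,2]>60)
    return h,C,red,blue
if __name__=='__main__':
  R={}
  for n in('side','top'):
    z=np.load('pics/'+n+'0.npz');im,d=z['im'],z['d'];h,C,red,blue=masks(n,im,d)
    roi=np.zeros(d.shape,bool)
    if n=='side': roi[290:335,435:480]=1
    else: roi[235:270,465:505]=1
    v,u=np.where(red&roi);pc=C[red&roi];print(n,'pin px',len(u),u.min(),u.max(),v.min(),v.max(),'z',np.percentile(pc[:,2],[5,50,95,100]))
    tp=red&roi&(C[...,2]>0.098);v,u=np.where(tp);print(' top n',len(u),u.mean(),v.mean(),'cloud',C[tp].mean(0),'plane',onplane(n,u.mean(),v.mean(),.104))
    R[n,'pin']=ray(n,u.mean(),v.mean())
    print(' rect',cv2.minAreaRect(np.c_[u,v].astype(np.float32)))
    roi[:]=0
    if n=='side': roi[215:265,220:275]=1
    else: roi[265:305,280:325]=1
    st=blue&roi&(abs(C[...,2]-.0845)<.006)&(np.arange(640)[None]>0)
    if n=='top': st[:274]=0
    v,u=np.where(st);r=cv2.minAreaRect(np.c_[u,v].astype(np.float32));print(' saddle',len(u),r,C[st].mean(0))
    # hole: dark within saddle
    g=h[...,2].astype(float); hull=np.zeros(d.shape,np.uint8); cv2.fillConvexPoly(hull,cv2.convexHull(np.c_[u,v].astype(np.int32)),1); hull=cv2.erode(hull,np.ones((5,5)))
    gg=g[hull>0]; w=np.where(hull>0,np.clip(np.median(gg)-20-g,0,None),0); vv,uu=np.indices(g.shape); hu,hv=(uu*w).sum()/w.sum(),(vv*w).sum()/w.sum()
    print(' hole',hu,hv,(w>0).sum(),'plane',onplane(n,hu,hv,.0845)); R[n,'boss']=ray(n,hu,hv)
    # slot: dark in z band of rail
    if n=='top':
      pts=[]
      for c in list(range(195,285))+list(range(320,390)):
        col=g[278:300,c]; w=np.clip(110-col,0,None)
        if w.sum()>50: pts.append(onplane(n,c,278+(w*np.arange(22)).sum()/w.sum(),.054)[:2])
      pts=np.array(pts);l=cv2.fitLine(pts.astype(np.float32),cv2.DIST_HUBER,0,1e-4,1e-4).ravel();print(' slot',len(pts),l,'yaw deg',np.degrees(np.arctan2(-l[0]*np.sign(l[1]),abs(l[1]))),'rms',np.std((pts-l[2:])@[-l[1],l[0]]))
      zt=C[...,2]
      for nm,(a,b,cc,dd,zz) in dict(tinf=(205,255,160,225,.158),tinb=(150,203,160,225,.158),jar=(190,235,335,385,.18)).items():
        m=np.zeros(d.shape,bool);m[a:b,cc:dd]=1;m&=abs(zt-zz)<.006;print(' ',nm,m.sum(),C[m].mean(0),C[m].min(0),C[m].max(0))
      m=(abs(zt-.115)<.006)&blue&(np.indices(g.shape)[0]<275)&(np.indices(g.shape)[0]>115)&(np.indices(g.shape)[1]>270)&(np.indices(g.shape)[1]<320)
      f=C[m];print('  fence',m.sum(),f.min(0),f.max(0),cv2.fitLine(f[:,:2].astype(np.float32),cv2.DIST_HUBER,0,1e-4,1e-4).ravel())
      m=(abs(zt-.066)<.005);m[:, :430]=0;m[:200]=0;m[300:]=0;m[:,530:]=0
      v,u=np.where(m);bx=cv2.minAreaRect(C[m][:,:2].astype(np.float32));print('  block',m.sum(),bx)
  for k in('pin','boss'):print(k,*tri(R['side',k],R['top',k]))
E
python3 meas.py
```

```text
side pin px 381 446 466 298 324 z [0.06864244 0.09463101 0.10414436 0.10517765]
 top n 169 457.71597633136093 305.58579881656806 cloud [ 0.51397013 -0.36936906  0.10241742] plane [ 0.51259307 -0.36947025  0.104     ]
 rect ((457.50006103515625, 305.5000305175781), (14.142135620117188, 12.727920532226562), 45.0)
 saddle 456 ((251.50003051757812, 229.00003051757812), (19.091880798339844, 45.961936950683594), 45.0) [0.46018483 0.00438853 0.08279851]
 hole 255.7508584509729 226.75066768409005 118 plane [0.48273208 0.00374853 0.0845    ]
top pin px 105 474 490 246 257 z [0.06996947 0.10362839 0.10673572 0.96850869]
 top n 91 485.27472527472526 252.24175824175825 cloud [ 0.51876325 -0.36425782  0.11354025] plane [ 0.51831792 -0.36828675  0.104     ]
 rect ((485.3235778808594, 252.20591735839844), (9.45888900756836, 9.45888900756836), 14.03624439239502)
 saddle 286 ((300.5, 285.5), (21.0, 19.0), 90.0) [0.45240636 0.00801979 0.08527686]
 hole 300.60794392523366 284.65140186915886 61 plane [0.4567229  0.00641581 0.0845    ]
 slot 144 [ 0.05557517 -0.9984545   0.45370406  0.04769396] yaw deg 3.185864 rms 0.0005754938590572438
  tinf 1243 [0.57127622 0.21143984 0.15869556] [0.53570442 0.1755895  0.15202456] [0.60677303 0.24787347 0.16348041]
  tinb 1201 [0.6730245  0.21690062 0.15865462] [0.63706441 0.18131848 0.15212819] [0.70940838 0.25355689 0.1627968 ]
  jar 900 [ 0.60141995 -0.10753352  0.18059521] [ 0.5711523  -0.13788927  0.17437161] [ 0.6323787  -0.07655355  0.18448022]
  fence 349 [0.53191245 0.01023513 0.10983088] [0.79380667 0.03117622 0.12020441] [0.99818844 0.06016469 0.6863764  0.01983185]
  block 1553 ((0.5178204774856567, -0.3691911995410919), (0.13170190155506134, 0.06009934842586517), 69.55451202392578)
pin [ 0.51773374 -0.36980595  0.09855785] 0.0014689415395162198
boss [ 0.46512192 -0.00109045  0.10028026] 0.019253374827610775
```

Run:
```python
import cv2,numpy as np
s=cv2.imread('pics/side0.png');t=cv2.imread('pics/top0.png')
f=lambda im,u,v:cv2.resize(im[v-18:v+18,u-24:u+24],(400,300),interpolation=cv2.INTER_CUBIC)
cv2.imwrite('pics/c1.png',np.vstack([np.hstack([f(s,246,238),f(t,301,285)]),np.hstack([f(s,456,310),f(t,484,252)])]))
```

```text
(no output)
```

View pics/c1.png

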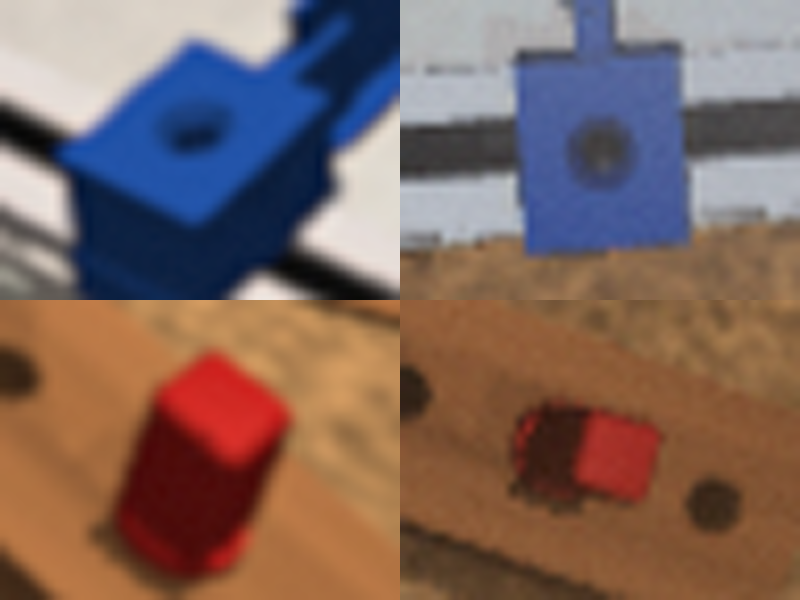

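The crops show the boss mouth at side (244.9,234.6) and top (300.6,285.0). The pin's top face is centred at side (458.4,304.7) and top (485.5,252.3), with its corners clearly visible.

Run:
```python
from h import *
from meas import tri
for k,a,b,z in(('boss',(244.9,234.6),(300.6,285.0),.0845),('pintop',(458.4,304.7),(485.5,252.3),.104)):
    p,e=tri(ray('side',*a),ray('top',*b));print(k,p.round(4),'gap',e.round(4),onplane('side',*a,z).round(4),onplane('top',*b,z).round(4))
def q(c,n,u0,v0,z): return [onplane(n,u0+x/8.333-.5,v0+y/8.333-.5,z)[:2] for x,y in c]
for c in(q([(212,52),(291,117),(237,168),(158,102)],'side',432,292,.104),q([(190,108),(260,132),(242,202),(178,185)],'top',460,234,.104)):
    c=np.array(c);e=np.roll(c,-1,0)-c;print(np.linalg.norm(e,axis=1).round(4),(np.degrees(np.arctan2(e[:,1],e[:,0]))%90).round(1))
print(inverse_kinematics([.448,.15,.13],np.diag([1,-1,-1.])),inverse_kinematics([.518,-.369,.13],np.diag([1,-1,-1.])))
```

```text
boss [0.4559 0.0065 0.0835] gap 0.0 [0.4552 0.0057 0.0845] [0.456  0.0064 0.0845]
pintop [ 0.5179 -0.3699  0.1005] gap 0.0006 [ 0.5147 -0.3698  0.104 ] [ 0.5182 -0.3687  0.104 ]
[0.0171 0.0165 0.017  0.0167] [70.8 74.9 71.3 75.4]
[0.018  0.0176 0.0162 0.0189] [70.5 72.9 74.6 78.6]
[ 0.11178281  0.3770218  -0.63192535  2.09937854  0.32144728  0.75917037
 -2.29365291] [ 0.58405147  0.53227608 -0.04339295  1.74803279  0.02900594  0.86190342
 -1.04302636]
```

```bash
cat >> h.py <<'E'
def Rt(deg,flip):
    a=np.radians(deg)+np.pi*flip; x=np.array([np.cos(a),np.sin(a),0]);z=np.array([0,0,-1.]);return np.c_[x,np.cross(z,x),z]
PIN=np.array([.5177,-.3692]);BOSS=np.array([.4558,.0063]);YP=-18.;YS=3.3;G=.097   # TCP above pin tip
RD=np.array([-np.sin(np.radians(YS)),np.cos(np.radians(YS))])  # rail +y
def at(xy,z): return [float(xy[0]),float(xy[1]),float(z)]
def st(m=''):
    s=sense();print(m,round(s['time_s'],2),np.round(s['position'],4),'F',np.round(s['wrist_force'],1),'gap',round(s['finger_gap'],4),'gf',np.round(s['gripper_force'],1));return s
E
python3 - <<'E'
from h import *
for f in(0,1):
    for p,y in((at(PIN,.22),YP),(at(PIN,.101),YP),(at(BOSS,.25),YS),(at(BOSS,.12),YS),(at(BOSS+.155*RD,.12),YS)):
        q=inverse_kinematics(p,Rt(y,f));print(f,None if q is None else np.round(q,2))
E
```

```text
0 [ 0.55  0.44  0.01  1.67 -0.    1.03 -1.33]
0 [ 0.54  0.57  0.02  1.77 -0.02  0.81 -1.32]
0 [ 0.38  0.15 -0.54  2.01  0.09  1.   -1.71]
0 [ 0.25  0.33 -0.42  2.15  0.21  0.7  -1.83]
0 [ 0.09  0.4  -0.63  2.1   0.35  0.74 -2.28]
1 [ 0.99  0.51 -0.62  1.65  0.33  1.09  1.54]
1 [ 0.96  0.64 -0.57  1.74  0.43  0.89  1.45]
1 [ 0.74  0.23 -0.96  2.    0.22  1.02  1.31]
1 [ 0.62  0.44 -0.88  2.13  0.49  0.78  1.05]
1 [ 0.48  0.66 -1.22  2.08  0.77  0.96  0.46]
```

Unflipped works throughout. Next: grasp, lift, carry over the boss and look.

Run:
```python
from h import *
R=Rt(YP,0)
movep(at(PIN,.19),R); move_l(at(PIN,.101),R,feed=.1); st('down')
command_gripper(.0,60); st('grip')
move_l(at(PIN,.101+.085),R,feed=.1); st('up')
move_l(at(PIN,.235),R,feed=.2)
move_l(at(BOSS,.235),Rt(YS,0),feed=.2); move_l(at(BOSS,.084+G+.012),feed=.1); st('over')
for n in('side','top'):
    im,d=snap(n,n+'1.png');np.savez('pics/'+n+'1.npz',im=im,d=d)
s=cv2.imread('pics/side1.png');t=cv2.imread('pics/top1.png')
f=lambda im,u,v:cv2.resize(im[v-36:v+36,u-24:u+24],(400,600),interpolation=cv2.INTER_CUBIC)
cv2.imwrite('pics/c2.png',np.hstack([f(s,246,215),f(t,301,285)]))
```

```text
down 2.44 [ 0.5182 -0.3696  0.1017] F [-0.3 -0.5  0.6] gap 0.0855 gf 0.0
grip 3.06 [ 0.5179 -0.3693  0.1013] F [-0.3  0.2  1.8] gap 0.0192 gf 58.7
up 4.06 [ 0.5172 -0.3689  0.1852] F [ 0.1  0.8 -0.5] gap 0.0191 gf 58.5
over 7.07 [0.4561 0.0062 0.1931] F [-0.1 -1.2 -0.2] gap 0.0191 gf 58.6
```

View pics/c2.png

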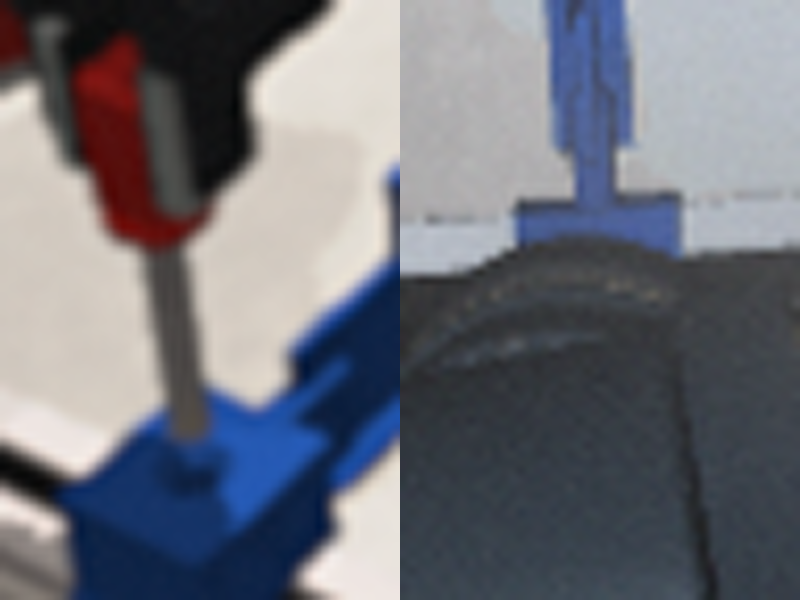

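The pin is held and stands over the boss. In the side crop the shank runs from the collar at (163,248) to the tip at (190,436), just above the mouth at (195,467). I'll compare that with the expected projection.

Run:
```python
from h import *
P=camera_params('side');Rm=np.array(P['rotation']);o=np.array(P['position'])
def pr(p):
    c=np.array(P['K'])@(Rm.T@(np.array(p)-o));c=c[:2]/c[2];return ((c-[222,179]+.5)*8.333).round(0)
t=sense()['position']
for h in(0,.002,.062):print(h,pr([t[0],t[1],t[2]-G+h]))
print('boss',pr([*BOSS,.0845]))
print('tip obs',onplane('side',222+190/8.333-.5,179+436/8.333-.5,t[2]-G).round(4),t)
```

```text
0 [190. 423.]
0.002 [189. 416.]
0.062 [157. 204.]
boss [195. 465.]
tip obs [0.4533 0.0035 0.0967] [0.45642277 0.00628892 0.19370411]
```

Run:
```python
from h import *
z0=.0845+G
for dz in(-.010,-.016,-.024,-.034):
    r=move_l(at(BOSS,z0+dz),feed=.02,until_force=12);sleep(.1);st(f'{dz} {r}')
    if r: break
```

```text
-0.01 False 8.49 [0.4558 0.0064 0.1715] F [ 0.9  0.7 -1.4] gap 0.0188 gf 58.5
-0.016 False 9.04 [0.456  0.0064 0.1655] F [ 0.8  1.5 -1.4] gap 0.019 gf 58.6
-0.024 False 9.69 [0.4561 0.0064 0.1574] F [ 1.6  2.  -1.6] gap 0.0194 gf 58.6
-0.034 False 10.44 [0.4559 0.0063 0.1473] F [ 3.7  2.6 -3.5] gap 0.019 gf 58.7
```

Run:
```python
from h import *
z=.0845+G-.036
for q in(.015,.055,.097):
    r=move_l(at(BOSS+q*RD,z),feed=.06,until_force=15);sleep(.1);st(f'{q} {r}')
    if r:break
for n in('side','top'): snap(n,n+'2.png')
s=cv2.imread('pics/side2.png');t=cv2.imread('pics/top2.png')
f=lambda im,u,v:cv2.resize(im[v-60:v+60,u-80:u+80],(400,300),interpolation=cv2.INTER_CUBIC)
cv2.imwrite('pics/c3.png',np.hstack([f(s,226,210),f(t,260,240)]))
```

```text
0.015 False 10.94 [0.455  0.0215 0.1455] F [ 3.9  1.1 -0.1] gap 0.0189 gf 58.9
0.055 False 11.86 [0.4526 0.0618 0.1455] F [ 4.3  2.1 -1.8] gap 0.019 gf 58.9
0.097 False 12.81 [0.4502 0.1038 0.1455] F [ 3.7  2.5 -1.5] gap 0.0189 gf 58.9
```

View pics/c3.png

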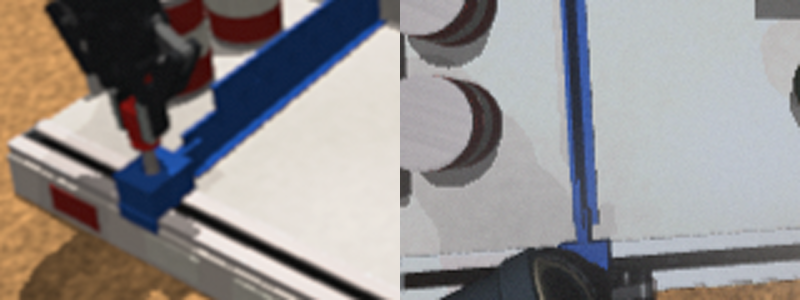

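The divider followed the pin, the fence stands clear of the tins, and the side load is light. Next I'll lower the pin to touch the strip.

Run:
```python
from h import *
p=BOSS+.097*RD
for z in np.arange(.1445,.130,-.001):
    r=move_l(at(p,z),feed=.01,until_force=8);s=st(f'{z:.4f} {r}')
    if r or s['wrist_force'][2]>9:break
```

```text
0.1445 False 13.16 [0.4502 0.1029 0.1444] F [ 4.1  0.9 -1.8] gap 0.0193 gf 59.0
0.1435 False 13.41 [0.4502 0.1029 0.1434] F [ 4.6  0.5 -1.4] gap 0.0191 gf 59.0
0.1425 False 13.66 [0.4502 0.1029 0.1424] F [ 3.6  0.5 -2.1] gap 0.0188 gf 58.9
0.1415 False 13.91 [0.4501 0.103  0.1414] F [ 4.6 -0.4 -1.5] gap 0.019 gf 58.9
0.1405 False 14.16 [0.4501 0.1031 0.1404] F [ 4.1 -0.1 -1.8] gap 0.0194 gf 58.9
0.1395 False 14.41 [0.4501 0.1031 0.1393] F [ 3.8 -0.1 -2.4] gap 0.0196 gf 58.9
0.1385 False 14.66 [0.4501 0.1032 0.1383] F [ 4.5  0.7 -2.9] gap 0.0188 gf 58.9
0.1375 False 14.91 [0.4501 0.1032 0.1373] F [ 4.  -0.  -1.8] gap 0.0191 gf 58.8
0.1365 False 15.16 [0.4504 0.1032 0.1371] F [2.6 0.8 4.5] gap 0.0193 gf 59.9
0.1355 False 15.41 [0.4506 0.1033 0.1368] F [ 0.8 -1.  13.5] gap 0.0186 gf 61.1
```

Contact is at TCP z=0.137, exactly where it should be, with about 9 N/mm of stiffness. Now feel along with a light preload.

```bash
cat > feel.py <<'E'
from h import *
import sys
q0,z=float(sys.argv[1]),float(sys.argv[2]); 
if len(sys.argv)<4: move_l(at(BOSS+q0*RD,z),feed=.01);
st('pre')
for q in np.arange(q0+.0015,.150,.0015):
    r=move_l(at(BOSS+q*RD,z),feed=.015,until_force=9);s=st(f'{q:.4f} {r}');F=s['wrist_force']
    if r or F[2]<1.0 or F@[*RD,0]<-8 or F[2]>14:break
E
python3 feel.py .097 .1362
```

```text
pre 15.66 [0.4504 0.1033 0.137 ] F [ 1.7 -0.4  7.3] gap 0.019 gf 59.9
0.0985 False 15.91 [0.4504 0.1038 0.137 ] F [ 3.  -1.4  7.2] gap 0.0187 gf 60.3
0.1000 False 16.16 [0.4505 0.1044 0.137 ] F [ 2.5 -3.9  9.1] gap 0.0193 gf 60.3
0.1015 False 16.41 [0.4504 0.1053 0.137 ] F [ 2.9 -5.9  9. ] gap 0.0189 gf 60.4
0.1030 False 16.66 [0.4504 0.1065 0.1369] F [ 2.1 -6.4  8.9] gap 0.0188 gf 60.4
0.1045 False 16.91 [0.4503 0.1079 0.137 ] F [ 2.5 -5.3  9.2] gap 0.019 gf 60.4
0.1060 False 17.16 [0.4502 0.1093 0.137 ] F [ 2.5 -5.4  8. ] gap 0.0192 gf 60.4
0.1075 False 17.41 [0.4501 0.1108 0.137 ] F [ 2.5 -5.5  9.3] gap 0.0193 gf 60.4
0.1090 False 17.66 [0.45   0.1123 0.137 ] F [ 3.4 -6.2  9.3] gap 0.0191 gf 60.4
0.1105 False 17.91 [0.45   0.1138 0.137 ] F [ 2.8 -5.8  9.5] gap 0.0191 gf 60.4
0.1120 False 18.16 [0.4499 0.1153 0.1369] F [ 2.4 -6.5  9.4] gap 0.0191 gf 60.4
0.1135 False 18.41 [0.4498 0.1168 0.1369] F [ 3.4 -5.4 10.2] gap 0.0186 gf 60.4
0.1150 False 18.66 [0.4497 0.1183 0.137 ] F [ 3.1 -5.5  9.7] gap 0.019 gf 60.4
0.1165 False 18.91 [0.4496 0.1198 0.137 ] F [ 2.4 -6.1  8.9] gap 0.0189 gf 60.4
0.1180 False 19.16 [0.4495 0.1213 0.1369] F [ 2.6 -7.   9.3] gap 0.0192 gf 60.4
0.1195 False 19.41 [0.4494 0.1228 0.137 ] F [ 3.  -6.9  9.9] gap 0.019 gf 60.4
0.1210 False 19.66 [0.4494 0.1243 0.137 ] F [ 3.4 -6.4  8.8] gap 0.0189 gf 60.4
0.1225 False 19.91 [0.4493 0.1258 0.137 ] F [ 2.4 -6.3  9.8] gap 0.0194 gf 60.4
0.1240 False 20.16 [0.4492 0.1272 0.1369] F [ 3.9 -5.7  9.4] gap 0.019 gf 60.4
0.1255 False 20.41 [0.4491 0.1289 0.1369] F [ 2.8 -5.6  8.5] gap 0.0188 gf 60.4
0.1270 False 20.66 [0.449  0.1308 0.1369] F [ 3.2 -4.8  6.8] gap 0.019 gf 60.2
0.1285 False 20.91 [0.4486 0.1338 0.1363] F [ 4.6 -2.7  0.8] gap 0.0192 gf 59.3
```

The pin dropped at q≈0.128, with Fz going from 9 to 1 N. Now press home in small steps, watching the forces.

```bash
cat > home.py <<'E'
from h import *
import sys
q,z=float(sys.argv[1]),float(sys.argv[2])
while z>.1185:
    z-=.001
    r=move_l(at(BOSS+q*RD,z),feed=.015,until_force=9);s=st(f'{q:.4f} {z:.4f} {r}');F=s['wrist_force']
    if r or F[2]>11 or abs(F[:2]).max()>10:break
E
python3 home.py .1285 .1362
```

```text
0.1285 0.1352 False 21.16 [0.4484 0.1343 0.1348] F [ 4.6 -2.2 -0.6] gap 0.0188 gf 59.0
0.1285 0.1342 False 21.41 [0.4484 0.1345 0.1339] F [ 4.9 -2.1 -2. ] gap 0.0191 gf 59.0
0.1285 0.1332 False 21.66 [0.4484 0.1346 0.133 ] F [ 5.4 -0.6 -1.8] gap 0.0188 gf 59.0
0.1285 0.1322 False 21.91 [0.4484 0.1346 0.1321] F [ 4.4 -0.7 -1.8] gap 0.0191 gf 59.0
0.1285 0.1312 False 22.16 [0.4484 0.1346 0.1311] F [ 4.7 -0.7 -1.4] gap 0.0191 gf 59.0
0.1285 0.1302 False 22.41 [0.4484 0.1346 0.1301] F [ 4.5 -1.8 -1.2] gap 0.019 gf 59.0
0.1285 0.1292 False 22.66 [0.4484 0.1346 0.1291] F [ 4.2 -0.9 -1.5] gap 0.0191 gf 58.9
0.1285 0.1282 False 22.91 [0.4484 0.1346 0.1281] F [ 4.6 -2.2 -0.6] gap 0.0195 gf 58.9
0.1285 0.1272 False 23.16 [0.4484 0.1346 0.1271] F [ 4.  -0.7 -1.5] gap 0.0189 gf 59.0
0.1285 0.1262 False 23.41 [0.4484 0.1346 0.1261] F [ 5.3 -0.8 -1.4] gap 0.0189 gf 58.9
0.1285 0.1252 False 23.66 [0.4484 0.1346 0.1251] F [ 5.4 -1.7 -1. ] gap 0.019 gf 59.0
0.1285 0.1242 False 23.91 [0.4484 0.1346 0.1241] F [ 3.7 -0.4 -0.9] gap 0.0194 gf 58.9
0.1285 0.1232 False 24.16 [0.4484 0.1346 0.1231] F [ 4.6 -0.8 -0.8] gap 0.019 gf 58.9
0.1285 0.1222 False 24.41 [0.4483 0.1346 0.122 ] F [ 4.7 -0.9 -2.1] gap 0.019 gf 58.9
0.1285 0.1212 False 24.66 [0.4484 0.1346 0.1211] F [ 5.1 -0.3 -2.1] gap 0.0191 gf 58.9
0.1285 0.1202 False 24.91 [0.4484 0.1346 0.1202] F [ 5.3 -0.8 -1.4] gap 0.0191 gf 59.0
0.1285 0.1192 False 25.16 [0.4485 0.1347 0.1197] F [ 3.6 -1.1  5.2] gap 0.0193 gf 59.8
0.1285 0.1182 False 25.41 [0.4486 0.1349 0.1196] F [ 0.5 -1.8 14.8] gap 0.0186 gf 61.3
```

The collar is seated: stop height 0.1196, which is 17.4 mm below the strip contact. Relieve the load, release, retreat and check.

Run:
```python
from h import *
p=BOSS+.1285*RD
move_l(at(p,.1193),feed=.01);st('relieved')
command_gripper(.05);st('open')
move_l(at(p,.25),feed=.1);move_l([.40,-.15,.32],feed=.2);st('away')
for n in('side','top'):
    im,d=snap(n,n+'3.png');np.savez('pics/'+n+'3.npz',im=im,d=d)
C=cloud('top',d);zt=C[...,2]
for nm,(a,b,cc,dd,zz) in dict(tinf=(205,255,160,222,.158),tinb=(150,203,160,222,.158),jar=(190,235,335,385,.18)).items():
    m=np.zeros(d.shape,bool);m[a:b,cc:dd]=1;m&=abs(zt-zz)<.006;print(nm,m.sum(),C[m].mean(0).round(4))
h=cv2.cvtColor(im,cv2.COLOR_RGB2HSV);m=((h[...,0]<8)|(h[...,0]>172))&(h[...,1]>150)&(abs(zt-.1225)<.008);m[:255]=0
print('pin',m.sum(),C[m].mean(0).round(4))
s=cv2.imread('pics/side3.png');t=cv2.imread('pics/top3.png')
f=lambda im,u,v:cv2.resize(im[v-60:v+60,u-80:u+80],(400,300),interpolation=cv2.INTER_CUBIC)
cv2.imwrite('pics/c4.png',np.hstack([f(s,226,210),f(t,240,240)]))
```

```text
relieved 25.67 [0.4485 0.1348 0.1197] F [ 2.9 -1.   6.5] gap 0.0189 gf 60.0
open 26.07 [0.4475 0.1345 0.1187] F [-0.6  0.2 -0.3] gap 0.05 gf 0.0
away 29.16 [ 0.4001 -0.1491  0.3197] F [-0.7  0.1 -0.2] gap 0.0501 gf 0.0
tinf 1241 [0.5712 0.2115 0.1587]
tinb 1204 [0.673  0.2169 0.1587]
jar 901 [ 0.6014 -0.1075  0.1806]
pin 91 [0.4499 0.1327 0.1231]
```

View pics/c4.png

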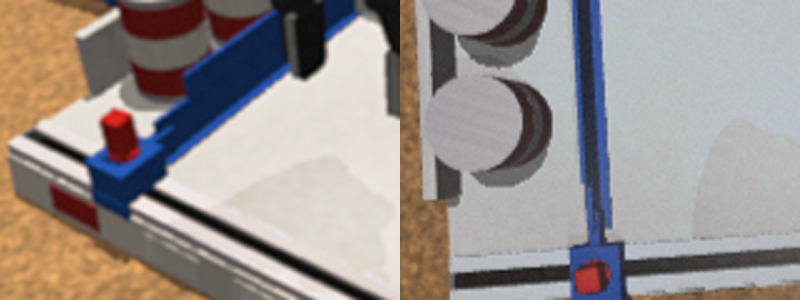

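The pin stands upright in the boss with its collar seated: its top is at z=0.123 against 0.1225 expected. The tins and jar have not moved, and the fence is clear of the tins.

```bash
python3 -c "
from rig import *
print(finish_job())"
```

```text
the job is handed in; nothing more can be done
None
```

The job is handed in at about 29 s: the divider is slid about 0.13 m and locked, with the pin home, its collar on the boss, and released. Wrist force peaked near 15 N, and the tins and jar did not move; I did not re-measure the carton, but the arm stayed clear of it.

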